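# Find the offcut tin by feel and tip it out into its colour tray

### The job

Two of the three tins hold a whole bar and one holds only a short loose offcut: lift a tin and tilt it slowly mouth end up, by 20 degrees or more, and feel whether the weight shifts, going on until you know which tin has the offcut. Tip the offcut out of its tin into the tray of the tin's own colour, without emptying the full tins, and finish with all three tins lying flat and right way up on the black mat, the bars still inside the other two. Do not knock or move the bottles, the cartridge and the blue cup standing around.

Things in the scene. Friction and masses are not known exactly. Their poses are not given: they have to be found in the camera images.
- tin_red_center (a point): centre of the red opaque tin: square section, 144 mm long (x, towards its mouth), 56 mm wide (y) and high (z, up), flat sides, wall 3 mm, inside 141 x 50 x 50 mm. The tins lie parallel, 110 mm apart, mouths roughly towards the robot; grasp from above across the width, at the middle
- tin_red_mouth (a point): centre of the mouth of the red tin, 72 mm from its centre along x. This end is open behind a light steel flap 46 mm high, hinged at its top edge, that swings outwards only and falls open by itself when the mouth is tipped down; the other end is shut
- tin_red: red tin, 0.12-0.18 kg; origin mid-underside. Hidden inside: a plastic bar 40x40x130 mm (0.27-0.33 kg, no room to shift) or, in one tin, an offcut 40x40x65 mm (0.20-0.235 kg) that starts near the mouth and slides 60-75 mm once the tin leans over some 12-17 degrees, about 0.13 N m. Total weights overlap, so weight alone does not tell
- tray_red: red plastic offcut tray fixed to the bench, open at the top: 112 x 112 mm outside, walls 4 mm thick and 45 mm high, floor 4 mm; origin at the centre of its underside on the bench
- tin_yellow_center (a point): centre of the yellow opaque tin: square section, 144 mm long (x, towards its mouth), 56 mm wide (y) and high (z, up), flat sides, wall 3 mm, inside 141 x 50 x 50 mm. The tins lie parallel, 110 mm apart, mouths roughly towards the robot; grasp from above across the width, at the middle
- tin_yellow_mouth (a point): centre of the mouth of the yellow tin, 72 mm from its centre along x. This end is open behind a light steel flap 46 mm high, hinged at its top edge, that swings outwards only and falls open by itself when the mouth is tipped down; the other end is shut
- tin_yellow: yellow tin, 0.12-0.18 kg; origin mid-underside. Hidden inside: a plastic bar 40x40x130 mm (0.27-0.33 kg, no room to shift) or, in one tin, an offcut 40x40x65 mm (0.20-0.235 kg) that starts near the mouth and slides 60-75 mm once the tin leans over some 12-17 degrees, about 0.13 N m. Total weights overlap, so weight alone does not tell
- tray_yellow: yellow plastic offcut tray fixed to the bench, open at the top: 112 x 112 mm outside, walls 4 mm thick and 45 mm high, floor 4 mm; origin at the centre of its underside on the bench
- tin_green_center (a point): centre of the green opaque tin: square section, 144 mm long (x, towards its mouth), 56 mm wide (y) and high (z, up), flat sides, wall 3 mm, inside 141 x 50 x 50 mm. The tins lie parallel, 110 mm apart, mouths roughly towards the robot; grasp from above across the width, at the middle
- tin_green_mouth (a point): centre of the mouth of the green tin, 72 mm from its centre along x. This end is open behind a light steel flap 46 mm high, hinged at its top edge, that swings outwards only and falls open by itself when the mouth is tipped down; the other end is shut
- tin_green: green tin, 0.12-0.18 kg; origin mid-underside. Hidden inside: a plastic bar 40x40x130 mm (0.27-0.33 kg, no room to shift) or, in one tin, an offcut 40x40x65 mm (0.20-0.235 kg) that starts near the mouth and slides 60-75 mm once the tin leans over some 12-17 degrees, about 0.13 N m. Total weights overlap, so weight alone does not tell
- tray_green: green plastic offcut tray fixed to the bench, open at the top: 112 x 112 mm outside, walls 4 mm thick and 45 mm high, floor 4 mm; origin at the centre of its underside on the bench
- mat: black rubber mat fixed to the bench, 200 mm (its x) by 320 mm (its y), 3 mm thick; origin at the centre of its underside; the tins start parallel to its x axis, at its middle and 110 mm to either side along its y axis
- arbor_press: dark green arbor press fixed at the right back of the bench, 224 mm (x) by 128 mm (y), 486 mm high with its lever; origin at the centre of its foot; keep the arm clear of it
- cartridge_center (a point): bystander: cream filter cartridge with a black ring, 45 mm across, 72 mm high, standing loose among the trays; point half-way up
- blue_cup_center (a point): bystander: small blue moulded cup-shaped bottle part, 55 mm across, 56 mm high, standing loose right of the trays; point half-way up
- filter_bottle_center (a point): bystander: blue bottle 63 mm across, 175 mm high, standing loose beyond the mat; point half-way up
- spare_bottle_center (a point): bystander: blue bottle 63 mm across, 175 mm high, standing loose left of the mat; point half-way up
There are look-alikes about, which are no part of the job. Several things have the shape of the tin_green; the one meant has the colours described above.

How it is judged:
On the way, in this order (a step that is already met when the one before it is completed fails the run):
1. a lifted tin is tilted slowly, mouth end up by more than 17 degrees (((height (world z) of tin_red_center above 0.07 m and angle between tin_red's own x axis and vertical below 1.27 rad and angular speed of tin_red below 0.8 rad/s) or (height (world z) of tin_yellow_center above 0.07 m and angle between tin_yellow's own x axis and vertical below 1.27 rad and angular speed of tin_yellow below 0.8 rad/s) or (height (world z) of tin_green_center above 0.07 m and angle between tin_green's own x axis and vertical below 1.27 rad and angular speed of tin_green below 0.8 rad/s))), for 0.2 s.
2. the offcut lies in a tray ((contact force between tray_red and anything else between 1.6 and 2.5 N or contact force between tray_yellow and anything else between 1.6 and 2.5 N or contact force between tray_green and anything else between 1.6 and 2.5 N)), for 0.2 s.
At the end, for the whole second after the job is handed in: The offcut alone lies at rest in the tray of its tin's colour and the other trays are empty; that tin is empty and the other two still hold their bars (judged by the weights on the trays and on the mat); all three tins lie on the mat, upright within 0.12 rad (7 degrees), at rest (angle between each of tin_red, tin_yellow, tin_green's own z axis and vertical below 0.12 rad and linear speed of each of tin_red, tin_yellow, tin_green below 0.02 m/s and ((contact force between tray_red and anything else between 1.6 and 2.5 N and contact force between tin_red and mat between 0.8 and 2.3 N and contact force between each of tray_yellow, tray_green and anything else below 0.2 N and contact force between each of tin_yellow, tin_green and mat above 3.2 N) or (contact force between tray_yellow and anything else between 1.6 and 2.5 N and contact force between tin_yellow and mat between 0.8 and 2.3 N and contact force between each of tray_red, tray_green and anything else below 0.2 N and contact force between each of tin_red, tin_green and mat above 3.2 N) or (contact force between tray_green and anything else between 1.6 and 2.5 N and contact force between tin_green and mat between 0.8 and 2.3 N and contact force between each of tray_red, tray_yellow and anything else below 0.2 N and contact force between each of tin_red, tin_yellow and mat above 3.2 N))); the robot touches nothing.
It fails at once if a bystander (cartridge, blue cup, blue bottle) moved more than 30 mm (distance of any of cartridge_center, blue_cup_center, filter_bottle_center, spare_bottle_center from where it was at the start of the episode above 0.03 m).
It also fails if it takes over 72 s, if anything falls off the work surface, if the arm or the gripper's body presses on something with over 40 N, if the wrist force passes 120 N, or if a joint passes its speed limit or range.

### The arm

A 7-joint arm with a two-finger parallel gripper is mounted at the origin on the work surface; the furniture and walls round the work are solid. World frame = base frame: x ahead of the robot, y to its left, z up, the work surface at z = 0. Lengths are in m, angles in rad, forces in N, time in s.
With the tool pointing down it reaches from about 0.4 to 0.85 m from the base axis. Payload 10.4 kg.
Tool frame: the origin (TCP) lies between the finger pads; the fingertips stand 11 mm ahead of it and the grasp point (between the pads) lies 8 mm behind it; z points along the fingers, y is the direction in which the jaws open and shut (so a half turn about z gives the same grasp; the last joint's range is limited). The gripper opens to 87 mm and grips with 3 to 60 N. Pads are 19 mm wide; open, the fingers measure 117 mm over their backs; the gripper's body (75 mm by 190 mm) begins 51 mm behind the grasp point.
Start: joints at [1.254, 0.332, -0.065, 1.46, 0.022, 1.35, -0.088], TCP at [0.181, -0.598, 0.234] pointing down, gripper open.
Joint ranges: [-2.6, 2.6], [-0.5, 2.12], [-1.47, 1.34], [0.16, 2.42], [-1.27, 4.41], [0.06, 2.06], [-2.6, 2.6]. Speed limits (rad/s): [2.22, 2.22, 2.79, 2.79, 3.14, 3.14, 3.14].

### API

Orientations are given as a unit quaternion [x, y, z, w].
In Python, from bench import r, eyes gives the robot as it stands.
- The arm moves only by the shell command python3 -m inch 'ROWS' [FORCE]. ROWS is a JSON object of lists of equal length, an entry for each row: "translation": the shift along the world's x, y, z scaled (see below), a list of three; "rot": the turn, a rotation vector about the world's x, y, z scaled (see below), a list of three; "jaw": the finger opening in mm, from 0 to 87. In form: {"translation": [[tx, ty, tz], ...], "rot": [[ax, ay, az], ...], "jaw": [jaw, ...]}. A call has 1 to 20 rows; each row is the pose to reach, as a shift and turn from the pose measured when the call began; what a row does not reach only later rows make up. The controller multiplies each number of a shift by 100 mm and each number of a turn by 60 degrees. A row lasts 1/10 s, in which the tool goes at most 50 mm and 8.59 degrees, less where a joint would pass 70% of its speed; a pose out of reach is approached as far as the arm can. A call with a number of a shift or a turn outside -1 to 1 is refused whole. A call with a gripper value outside its range is refused whole. The fingers move at their own pace and stop on an object; FORCE is the grip in N (left out, the last holds). Time passes only in rows, so rows that repeat a pose let the fingers close. It gives the time, the measured TCP pose, the force and the opening at its end, in the units of the state.
- r.read_state(): the state, without advancing time (a new reading comes with each control period).
- eyes.camera(name): name is "side" or "top" or "wrist"; returns the picture (400x640x3 uint8, blue, green, red); there is no depth.
- eyes.calibration(name): a dict with "fx", "fy", "cx", "cy" (pixels), "distortion" ([k1, k2, p1, p2, k3] as OpenCV has them; the pictures are not rectified), "R" (3x3) and "t" (3): a world point X has camera coordinates R X + t; the wrist camera has in their place "hand_eye" (4x4, takes a point from camera to tool coordinates, whose origin is the TCP and whose axes are the flange's). Camera axes: x right, y down, z forward; pixel columns grow to the right and rows downward; lengths in m; the calibration is good to about 2 mm. A picture is of the moment at which its call begins: read the wrist's pose just before it. calibration takes no time and is no camera call.
- r.close_job(): hands the job in, once; it reports no verdict.
The state is a dict: "time": time; "joint_positions": joint angles; "joint_vel": joint speeds; "joint_torque": joint torques, N m; "ee_pos": TCP position; "eef_rot": TCP orientation; "ft_force": force on the tool from outside, world axes, zero at the start; "torque": the same for the moment, N m; "width": finger opening in m.
Only numpy, scipy, OpenCV 4.12 (cv2) and the standard library are available. Lean on these libraries where they do the work, as an engineer would, in place of code of your own. Each camera call takes 0.05 s, during which the arm holds its last target. There are 200 camera calls.

## Working session

There is one attempt and no reset: what is moved stays moved. The work goes in short steps, Python scripts to look and compute and a shell command to move; the robot and the scene stay as the last step left them, time stands still between calls to the robot, and variables do not carry over. Pictures are saved under pics/ and viewed, about 8 in all and at most 12, crops included, and the job is handed in when it is done.

```bash
ls; mkdir -p pics
python3 - <<'E'
from bench import r,eyes
import cv2,numpy as np
s=r.read_state()
for k,v in s.items(): print(k,np.round(v,3))
for n in ("top","side"):
    cv2.imwrite(f"pics/{n}0.png",eyes.camera(n))
for n in ("top","side","wrist"):
    print(n,eyes.calibration(n))
E
```

```text
pics
time 0.0
joint_positions [ 1.254  0.333 -0.065  1.461  0.022  1.35  -0.089]
joint_vel [-0.001 -0.002 -0.001 -0.     0.     0.    -0.   ]
joint_torque [-0.0000e+00 -6.2325e+01  2.4000e-02 -3.8990e+01 -6.1000e-02  4.0000e-02
  0.0000e+00]
ee_pos [ 0.181 -0.598  0.233]
eef_rot [ 0.989  0.146 -0.    -0.001]
ft_force [-0.168  0.062 -0.855]
torque [-0.007  0.002 -0.061]
width 0.087
top {'fx': 386.39793020142093, 'fy': 386.39793020142093, 'cx': 316.1444993942, 'cy': 200.81481291206202, 'distortion': array([0.02030962, 0.        , 0.        , 0.        , 0.        ]), 'R': array([[-0.02486627, -0.99925521, -0.02950767],
       [-0.9820174 ,  0.02994167, -0.18640095],
       [ 0.18714563,  0.02434195, -0.98203054]]), 't': array([0.177722  , 0.49243185, 1.37721213])}
side {'fx': 366.11315707775907, 'fy': 366.11315707775907, 'cx': 315.853356304162, 'cy': 198.9154050468192, 'distortion': array([-0.04220791,  0.        ,  0.        ,  0.        ,  0.        ]), 'R': array([[ 0.99225728, -0.12148863,  0.025807  ],
       [-0.0183127 , -0.34862689, -0.93708267],
       [ 0.1228419 ,  0.92935451, -0.34815235]]), 't': array([-0.45832412,  0.15918465,  1.15358057])}
wrist {'fx': 359.7421479002577, 'fy': 359.7421479002577, 'cx': 313.36691736896466, 'cy': 201.95711761584204, 'distortion': array([0.01246594, 0.        , 0.        , 0.        , 0.        ]), 'hand_eye': array([[ 1.51097640e-04, -9.53729994e-01, -3.00664389e-01,
         8.38846234e-02],
       [ 9.99999912e-01,  2.61726264e-04, -3.27669539e-04,
         1.23565950e-03],
       [ 3.91200035e-04, -3.00664314e-01,  9.53729950e-01,
        -1.51175552e-01],
       [ 0.00000000e+00,  0.00000000e+00,  0.00000000e+00,
         1.00000000e+00]])}
```

View pics/top0.png

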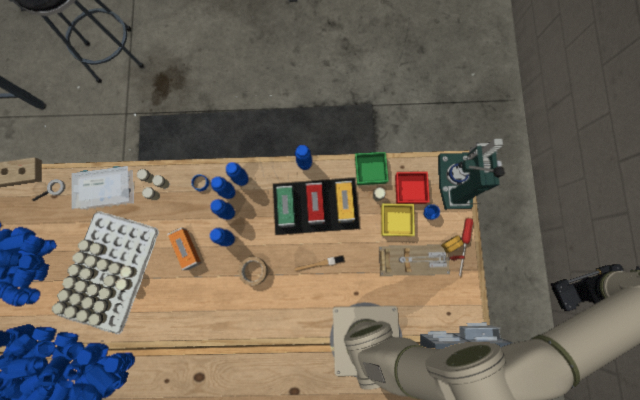

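View pics/side0.png

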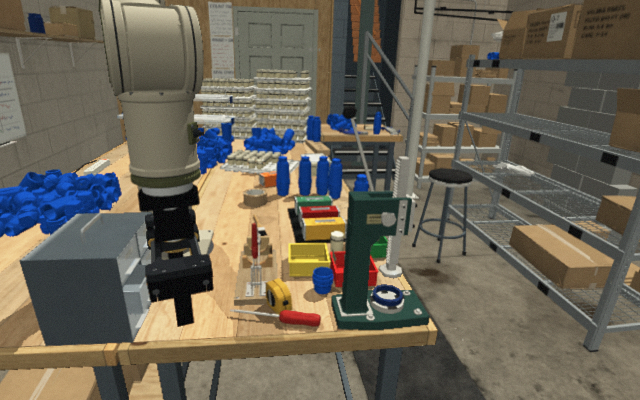

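Top view: the green tin is at (286,206), red at (315,203) and yellow at (346,201), all on the mat. The trays are green (371,168), red (411,187) and yellow (398,220). The orange box at (183,248), the green press at (470,180), the red screwdriver at (467,230) and the yellow tape at (455,243) could be mistaken for targets, but they are off the mat and not the things I want. The bystanders are the cartridge (380,193), cup (431,212), and bottles (304,157) and (236..222,174..236).

```bash
cat > h.py <<'E'
import cv2,numpy as np
from bench import r,eyes
from scipy.spatial.transform import Rotation as Ro
def cam(name,s=None):
    c=eyes.calibration(name); K=np.array([[c['fx'],0,c['cx']],[0,c['fy'],c['cy']],[0,0,1.]])
    if 'R' in c: R,t=c['R'],c['t']
    else:
        T=np.eye(4);T[:3,:3]=Ro.from_quat(s['eef_rot']).as_matrix();T[:3,3]=s['ee_pos']
        T=np.linalg.inv(T@c['hand_eye']);R,t=T[:3,:3],T[:3,3]
    return K,c['distortion'],R,t
def ray(C,px,z):
    K,d,R,t=C
    u=cv2.undistortPoints(np.array(px,float).reshape(-1,1,2),K,d).reshape(-1,2)
    D=np.c_[u,np.ones(len(u))]@R; o=-R.T@t
    return o+D*((z-o[2])/D[:,2])[:,None]
def proj(C,P):
    K,d,R,t=C
    return cv2.projectPoints(np.array(P,float).reshape(-1,1,3),cv2.Rodrigues(R)[0],t,K,d)[0].reshape(-1,2)
HS={'red':[(0,8),(172,180)],'yellow':[(20,33)],'green':[(60,90)],'blue':[(100,125)]}
def mask(im,col,smin=110,vmin=60):
    h=cv2.cvtColor(im,cv2.COLOR_BGR2HSV)
    return sum(cv2.inRange(h,(a,smin,vmin),(b,255,255)) for a,b in HS[col])
def blobs(im,col,roi,amin=60,**k):
    m=mask(im,col,**k); x0,y0,x1,y1=roi; q=np.zeros_like(m); q[y0:y1,x0:x1]=m[y0:y1,x0:x1]
    cs=cv2.findContours(q,cv2.RETR_EXTERNAL,cv2.CHAIN_APPROX_NONE)[0]
    return [c for c in cs if cv2.contourArea(c)>amin]
def rect(C,c,z):
    p=ray(C,c.reshape(-1,2),z)[:,:2]
    (cx,cy),_,_=b=cv2.minAreaRect((p*1000).astype(np.float32)); return b
E
python3 - <<'E'
from h import *
im=cv2.imread('pics/top0.png');C=cam('top')
for col in ('red','yellow','green'):
  for nm,roi,z in (('tin',(272,175,360,238),.059),('tray',(350,148,432,242),.045)):
    for c in blobs(im,col,roi): print(col,nm,cv2.boundingRect(c),np.round(cv2.contourArea(c)),rect(C,c,z))
for c in blobs(im,'blue',(205,140,445,250),40): print('blue',cv2.boundingRect(c))
h=cv2.cvtColor(im,cv2.COLOR_BGR2HSV);m=cv2.inRange(h,(0,0,0),(180,255,45)); m[:,:270]=0;m[:,360:]=0;m[:176]=0;m[240:]=0
print('mat',rect(C,cv2.findNonZero(m),.003))
print('cart',ray(C,[[380,193]],.072),'cup',ray(C,[[431,212]],.05),'fb base',ray(C,[[304,152],[304,165]],.17))
v=im[140:260,200:480]; cv2.imwrite('pics/crop.png',cv2.resize(v,None,fx=2.8,fy=2.8,interpolation=cv2.INTER_CUBIC))
E
```

```text
red tin (306, 185, 18, 36) 522.0 ((491.17388916015625, 170.021240234375), (130.67727661132812, 59.676658630371094), 2.410527229309082)
red tray (395, 171, 35, 33) 1004.0 ((539.5284423828125, -190.60699462890625), (123.31861877441406, 121.12112426757812), 88.26712036132812)
yellow tin (335, 183, 20, 36) 560.0 ((493.96026611328125, 60.26824188232422), (131.46762084960938, 64.04200744628906), 2.4257984161376953)
yellow tray (381, 203, 34, 34) 1050.0 ((419.6098327636719, -130.6968994140625), (120.05709075927734, 121.61617279052734), 86.77218627929688)
yellow tray (350, 183, 5, 35) 92.0 ((497.40887451171875, 31.703372955322266), (14.665919303894043, 127.88194274902344), 87.64098358154297)
green tray (356, 152, 32, 32) 871.0 ((618.4146728515625, -44.93556213378906), (121.02356719970703, 113.05277252197266), 1.4320473670959473)
blue (210, 228, 24, 18)
blue (424, 205, 15, 14)
blue (211, 200, 24, 19)
blue (211, 177, 24, 22)
blue (226, 163, 22, 23)
blue (295, 145, 17, 25)
mat ((488.1012878417969, 168.4148712158203), (194.54248046875, 313.4528503417969), 2.641418695449829)
cart [[ 0.51452912 -0.06866587  0.072     ]] cup [[ 0.44294369 -0.25179772  0.05      ]] fb base [[0.64707911 0.19874573 0.17      ]
 [0.60054253 0.19963687 0.17      ]]
```

View pics/crop.png

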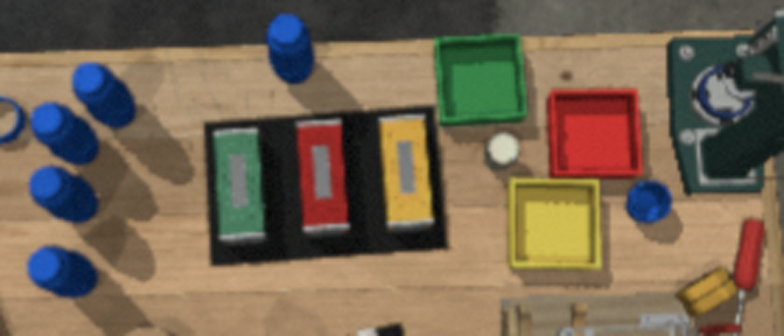

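The crop confirms the choice: three tins on the mat at yaw of about 2.5°, red at (0.490,0.169), yellow at (0.495,0.059) and green at (0.485,0.279), with their grey flap edges at the ends. The first tin is yellow. I'll move in small hand-typed hops.

```bash
python3 -m inch '{"translation":[[0.25,0.5,0],[0.5,1,0],[0.5,1,0]],"rot":[[0,0,-0.1],[0,0,-0.24],[0,0,-0.24]],"jaw":[87,87,87]}' 40
python3 -m inch '{"translation":[[0.25,0.5,0],[0.5,1,0],[0.5,1,0]],"rot":[[0,0,0],[0,0,0],[0,0,0]],"jaw":[87,87,87]}'
```

```text
time: 0.4
ee_pos: [0.2343, -0.4935, 0.2326]
eef_rot: [1.0, 0.021, 0.0, -0.002]
ft_force: [0.8, 0.4, 0.2]
width: 0.0868
time: 0.7
ee_pos: [0.2866, -0.3896, 0.2326]
eef_rot: [1.0, 0.024, 0.001, -0.002]
ft_force: [0.6, -0.8, 1.2]
width: 0.0868
```

```bash
python3 -m inch '{"translation":[[0.25,0.5,0],[0.5,1,0]],"rot":[[0,0,0],[0,0,0]],"jaw":[87,87]}'
python3 -m inch '{"translation":[[0.25,0.5,0],[0.5,1,0]],"rot":[[0,0,0],[0,0,0]],"jaw":[87,87]}'
python3 -m inch '{"translation":[[0.25,0.5,0],[0.5,1,0]],"rot":[[0,0,0],[0,0,0]],"jaw":[87,87]}'
python3 -m inch '{"translation":[[0.25,0.5,0],[0.4,1,0],[0.4,1,0]],"rot":[[0,0,0],[0,0,0],[0,0,0]],"jaw":[87,87,87]}'
python3 - <<'E'
from h import *
s=r.read_state(); im=eyes.camera('wrist'); C=cam('wrist',s)
cv2.imwrite('pics/w1.png',im); print(s['ee_pos'],s['eef_rot'],s['time'],s['joint_positions'].round(2) if hasattr(s['joint_positions'],'round') else s['joint_positions'])
for col in ('red','yellow','green'):
    for c in blobs(im,col,(0,0,640,400),1500): print(col,cv2.boundingRect(c),rect(C,c,.059))
print(proj(C,[[.495,.059,.059],[.567,.062,.059],[.423,.056,.059]]).round())
E
```

```text
time: 0.9
ee_pos: [0.3293, -0.3032, 0.2325]
eef_rot: [1.0, 0.023, 0.0, -0.002]
ft_force: [1.3, -0.5, 0.8]
width: 0.0869
time: 1.1
ee_pos: [0.3739, -0.213, 0.2324]
eef_rot: [1.0, 0.023, 0.0, -0.002]
ft_force: [0.7, -0.0, 0.6]
width: 0.0869
time: 1.3
ee_pos: [0.4183, -0.1233, 0.2325]
eef_rot: [1.0, 0.023, 0.001, -0.001]
ft_force: [1.6, -1.2, 0.2]
width: 0.087
time: 1.6
ee_pos: [0.4592, -0.0175, 0.2327]
eef_rot: [1.0, 0.027, 0.001, -0.002]
ft_force: [-1.3, -0.2, 0.3]
width: 0.0868
[ 0.4592258  -0.01754606  0.23270531] [ 9.99623533e-01  2.73219491e-02  9.57717792e-04 -2.32061463e-03] 1.6 [ 0.62 -0.   -0.67  1.85 -0.01  1.29 -1.56]
red (63, 55, 109, 153) ((493.266357421875, 156.19747924804688), (133.38116455078125, 78.9085464477539), 2.5405633449554443)
red (428, 25, 172, 144) ((542.3809204101562, -181.2344970703125), (123.9319076538086, 111.7173843383789), 88.6660385131836)
yellow (359, 154, 140, 126) ((429.74609375, -125.91944885253906), (117.23934936523438, 116.58432006835938), 87.10135650634766)
yellow (195, 60, 70, 151) ((495.6917724609375, 57.788841247558594), (133.86126708984375, 55.263675689697266), 2.562127113342285)
green (290, 0, 138, 69) ((588.1873168945312, -46.558956146240234), (51.15163040161133, 110.37327575683594), 1.9909049272537231)
[[230. 140.]
 [225.  54.]
 [235. 216.]]
```

View pics/w1.png

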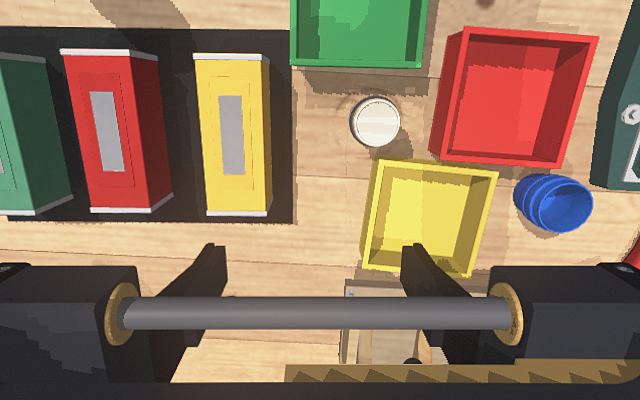

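The wrist view shows the yellow tin's top at (230,140) in pixels, where the prediction put it, and its rectangle agrees with (0.495,0.059). I'll descend and grasp it.

```bash
python3 -m inch '{"translation":[[0.2,0.4,0],[0.36,0.77,-0.2],[0.36,0.77,-0.6],[0.36,0.77,-0.9],[0.36,0.77,-0.9]],"rot":[[0,0,0],[0,0,-0.01],[0,0,-0.01],[0,0,-0.01],[0,0,-0.01]],"jaw":[87,87,87,87,87]}'
python3 -m inch '{"translation":[[0,0,-0.4],[0,0,-0.8],[0,0,-1],[0,0,-1]],"rot":[[0,0,0],[0,0,0],[0,0,0],[0,0,0]],"jaw":[87,87,87,87]}'
```

```text
time: 2.15
ee_pos: [0.4924, 0.056, 0.1387]
eef_rot: [1.0, 0.021, -0.003, -0.002]
ft_force: [-0.1, 0.0, 0.6]
width: 0.0872
time: 2.55
ee_pos: [0.4914, 0.0543, 0.0376]
eef_rot: [1.0, 0.02, -0.005, -0.002]
ft_force: [0.6, -0.3, 0.7]
width: 0.0872
```

```bash
python3 -m inch '{"translation":[[0.04,0.05,-0.1],[0.04,0.05,-0.1],[0.04,0.05,-0.1],[0.04,0.05,-0.1],[0.04,0.05,-0.1],[0.04,0.05,-0.1],[0.04,0.05,-0.1]],"rot":[[0,0.01,0],[0,0.01,0],[0,0.01,0],[0,0.01,0],[0,0.01,0],[0,0.01,0],[0,0.01,0]],"jaw":[87,87,50,50,50,50,50]}' 45
python3 -m inch '{"translation":[[0,0,0],[0,0,0.1],[0,0,0.4],[0,0,0.8],[0,0,1],[0,0,1],[0,0,1],[0,0,1],[0,0,1]],"rot":[[0,0,0],[0,0,0],[0,0,0],[0,0,0],[0,0,0],[0,0,0],[0,0,0],[0,0,0],[0,0,0]],"jaw":[50,50,50,50,50,50,50,50,50]}'
python3 -c "
from h import *
s=r.read_state();print(s['ft_force'],s['torque'],s['ee_pos'],s['eef_rot'])"
```

```text
time: 3.25
ee_pos: [0.4955, 0.059, 0.0279]
eef_rot: [1.0, 0.02, -0.01, -0.001]
ft_force: [-1.2, -1.2, 7.3]
width: 0.0557
time: 4.15
ee_pos: [0.4946, 0.0589, 0.1265]
eef_rot: [1.0, 0.02, -0.011, -0.002]
ft_force: [-0.6, -0.1, -4.5]
width: 0.0556
[-0.60424391 -0.06450536 -4.4892743 ] [ 0.0410719  -0.03318452  0.02643193] [0.49459986 0.05891672 0.12647755] [ 0.99973094  0.02033227 -0.01105168 -0.0015815 ]
```

Holding about 0.45 kg. Now the slow tilt, mouth up 25° and back, comparing the moment level before with level after.

```bash
cat > rd.py <<'E'
from h import *
s=r.read_state();print('T',np.round(s['torque'],3),'F',np.round(s['ft_force'],2),'j',np.round(s['joint_positions'],2), np.round(s['eef_rot'],3))
E
H='{"translation":[[0,0,0]],"rot":[[0,0,0]],"jaw":[50]}'
python3 -m inch '{"translation":[[0,0,0]],"rot":[[0,0,0]],"jaw":[50]}' >/dev/null; python3 rd.py
python3 -m inch '{"translation":[[0,0,0.1],[0,0,0.2],[0,0,0.3],[0,0,0.3],[0,0,0.3],[0,0,0.3],[0,0,0.3],[0,0,0.3],[0,0,0.3],[0,0,0.3],[0,0,0.3],[0,0,0.3],[0,0,0.3],[0,0,0.3]],"rot":[[0,0.04,0],[0,0.08,0],[0,0.12,0],[0,0.16,0],[0,0.2,0],[0,0.24,0],[0,0.28,0],[0,0.32,0],[0,0.36,0],[0,0.4,0],[0,0.42,0],[0,0.42,0],[0,0.42,0],[0,0.42,0]],"jaw":[50,50,50,50,50,50,50,50,50,50,50,50,50,50]}'
python3 rd.py
python3 -m inch '{"translation":[[0,0,0]],"rot":[[0,0,0]],"jaw":[50]}' >/dev/null; python3 rd.py
python3 -m inch '{"translation":[[0,0,0],[0,0,0],[0,0,0],[0,0,0],[0,0,0],[0,0,0],[0,0,0],[0,0,0],[0,0,0]],"rot":[[0,-0.06,0],[0,-0.12,0],[0,-0.18,0],[0,-0.24,0],[0,-0.3,0],[0,-0.36,0],[0,-0.42,0],[0,-0.42,0],[0,-0.42,0]],"jaw":[50,50,50,50,50,50,50,50,50]}'
python3 rd.py
python3 -m inch '{"translation":[[0,0,0]],"rot":[[0,0,0]],"jaw":[50]}' >/dev/null; python3 rd.py
```

```text
T [-0.028 -0.048 -0.014] F [-0.08 -0.19 -4.55] j [ 0.47  0.24 -0.75  1.87  0.17  1.12 -1.87] [ 1.     0.02  -0.012 -0.002]
time: 5.65
ee_pos: [0.4941, 0.059, 0.1558]
eef_rot: [0.973, 0.02, -0.229, -0.006]
ft_force: [0.2, 0.6, -4.5]
width: 0.0558
T [ 0.106 -0.935 -0.035] F [ 0.17  0.62 -4.46] j [ 0.34  0.56 -0.69  1.5   0.19  1.65 -1.91] [ 0.973  0.02  -0.229 -0.006]
T [ 0.025 -0.922 -0.003] F [-0.73  1.03 -5.23] j [ 0.34  0.56 -0.69  1.5   0.19  1.64 -1.91] [ 0.973  0.02  -0.229 -0.006]
time: 6.65
ee_pos: [0.4937, 0.0586, 0.1564]
eef_rot: [1.0, 0.02, -0.011, -0.001]
ft_force: [0.3, -0.1, -5.1]
width: 0.0559
T [ 0.008 -0.048  0.015] F [ 0.29 -0.1  -5.07] j [ 0.49  0.2  -0.76  1.84  0.14  1.18 -1.85] [ 1.     0.02  -0.011 -0.001]
T [-0.068  0.004  0.028] F [-0.45 -0.   -3.59] j [ 0.49  0.21 -0.76  1.84  0.14  1.18 -1.85] [ 1.     0.02  -0.012 -0.001]
```

The moment is unchanged at level (mean −0.04 before, −0.02 after, against an expected jump of +0.13), so yellow holds a bar. I'll put it back and go to red.

```bash
python3 -m inch '{"translation":[[0,0,-0.4],[0,0,-0.8],[0.01,0,-1],[0.01,0,-1]],"rot":[[0,0,0],[0,0,0],[0,0,0],[0,0,0]],"jaw":[50,50,50,50]}'
python3 -m inch '{"translation":[[0,0,-0.15],[0,0,-0.27],[0,0,-0.27],[0,0,-0.28],[0,0,-0.28],[0,0,-0.28],[0,0,-0.28]],"rot":[[0,0,0],[0,0,0],[0,0,0],[0,0,0],[0,0,0],[0,0,0],[0,0,0]],"jaw":[50,50,50,50,87,87,87]}'
python3 -m inch '{"translation":[[0,0,0.4],[0,0,0.8],[0,0,0.9],[-0.02,0.4,1],[-0.03,0.8,1],[-0.05,1,1],[-0.05,1,1]],"rot":[[0,0,0],[0,-0.02,0],[0,-0.02,0],[0,-0.02,0],[0,-0.02,0],[0,-0.02,0],[0,-0.02,0]],"jaw":[87,87,87,87,87,87,87]}'
python3 - <<'E'
from h import *
s=r.read_state(); im=eyes.camera('wrist'); C=cam('wrist',s)
cv2.imwrite('pics/w2.png',im); print(s['time'],s['ee_pos'])
for col in ('red','yellow'):
    for c in blobs(im,col,(0,0,640,400),1500): print(col,cv2.boundingRect(c),rect(C,c,.059))
E
```

```text
time: 7.15
ee_pos: [0.493, 0.0585, 0.0535]
eef_rot: [1.0, 0.02, -0.015, -0.002]
ft_force: [-0.6, -0.4, -3.6]
width: 0.0556
time: 7.85
ee_pos: [0.4933, 0.0584, 0.0258]
eef_rot: [1.0, 0.02, -0.015, -0.002]
ft_force: [-0.2, -0.0, 0.7]
width: 0.0719
time: 8.55
ee_pos: [0.4875, 0.1619, 0.1258]
eef_rot: [1.0, 0.023, -0.004, -0.002]
ft_force: [0.5, -0.4, -0.9]
width: 0.0868
8.55 [0.48749356 0.16189885 0.12584852]
red (256, 109, 95, 188) ((496.3917541503906, 167.7194061279297), (125.87788391113281, 55.95391082763672), 2.5873990058898926)
yellow (594, 218, 46, 52) ((483.1783142089844, -42.3394775390625), (30.317657470703125, 33.76320266723633), 87.30937957763672)
yellow (428, 116, 110, 162) ((506.9337463378906, 58.702392578125), (106.46381378173828, 55.81299591064453), 2.4755237102508545)
```

```bash
python3 -m inch '{"translation":[[0.03,0.07,-0.2],[0.03,0.07,-0.6],[0.03,0.07,-0.97],[0.03,0.07,-0.97],[0.03,0.07,-0.98],[0.03,0.07,-0.98],[0.03,0.07,-0.98],[0.03,0.07,-0.98],[0.03,0.07,-0.98]],"rot":[[0,0,0],[0,0,0],[0,0,0],[0,0,0],[0,0,0],[0,0,0],[0,0,0],[0,0,0],[0,0,0]],"jaw":[87,87,87,87,50,50,50,50,50]}'
python3 -m inch '{"translation":[[0,0,0.1],[0,0,0.4],[0,0,0.8],[0,0,1],[0,0,1],[0,0,1]],"rot":[[0,0,0],[0,0,0],[0,0,0],[0,0,0],[0,0,0],[0,0,0]],"jaw":[50,50,50,50,50,50]}'
python3 rd.py
for i in 1 2 3; do python3 -m inch '{"translation":[[0,0,0]],"rot":[[0,0,0]],"jaw":[50]}' >/dev/null; python3 rd.py; done
python3 -m inch '{"translation":[[0,0,0.1],[0,0,0.2],[0,0,0.3],[0,0,0.3],[0,0,0.3],[0,0,0.3],[0,0,0.3],[0,0,0.3],[0,0,0.3],[0,0,0.3],[0,0,0.3],[0,0,0.3],[0,0,0.3],[0,0,0.3]],"rot":[[0,0.04,0],[0,0.08,0],[0,0.12,0],[0,0.16,0],[0,0.2,0],[0,0.24,0],[0,0.28,0],[0,0.32,0],[0,0.36,0],[0,0.4,0],[0,0.42,0],[0,0.42,0],[0,0.42,0],[0,0.42,0]],"jaw":[50,50,50,50,50,50,50,50,50,50,50,50,50,50]}'
python3 rd.py
python3 -m inch '{"translation":[[0,0,0],[0,0,0],[0,0,0],[0,0,0],[0,0,0],[0,0,0],[0,0,0],[0,0,0],[0,0,0]],"rot":[[0,-0.06,0],[0,-0.12,0],[0,-0.18,0],[0,-0.24,0],[0,-0.3,0],[0,-0.36,0],[0,-0.42,0],[0,-0.42,0],[0,-0.42,0]],"jaw":[50,50,50,50,50,50,50,50,50]}'
python3 rd.py
for i in 1 2 3; do python3 -m inch '{"translation":[[0,0,0]],"rot":[[0,0,0]],"jaw":[50]}' >/dev/null; python3 rd.py; done
```

```text
time: 9.5
ee_pos: [0.4916, 0.1672, 0.0286]
eef_rot: [1.0, 0.022, -0.004, -0.002]
ft_force: [-0.3, -3.6, 8.9]
width: 0.0559
time: 10.1
ee_pos: [0.4911, 0.1667, 0.128]
eef_rot: [1.0, 0.021, -0.004, -0.001]
ft_force: [0.1, -0.2, -5.7]
width: 0.0558
T [-0.048  0.04  -0.003] F [ 0.07 -0.2  -5.73] j [ 0.31  0.29 -0.82  1.83  0.23  1.12 -2.12] [ 1.     0.021 -0.004 -0.001]
T [-0.01  -0.017  0.005] F [-1.28  0.11 -5.22] j [ 0.31  0.3  -0.82  1.83  0.23  1.12 -2.12] [ 1.     0.021 -0.005 -0.001]
T [ 0.021 -0.024  0.079] F [ 0.47  1.4  -5.71] j [ 0.31  0.3  -0.82  1.83  0.23  1.12 -2.12] [ 1.     0.021 -0.006 -0.001]
T [-0.009  0.056 -0.01 ] F [-0.96 -0.02 -4.76] j [ 0.31  0.3  -0.82  1.83  0.23  1.12 -2.12] [ 1.     0.021 -0.007 -0.001]
time: 11.8
ee_pos: [0.4885, 0.1658, 0.154]
eef_rot: [0.974, 0.021, -0.225, -0.005]
ft_force: [-0.2, 0.5, -5.4]
width: 0.0559
T [-0.011 -0.898  0.022] F [-0.18  0.49 -5.44] j [ 0.21  0.6  -0.76  1.46  0.18  1.62 -2.09] [ 0.974  0.021 -0.225 -0.005]
time: 12.7
ee_pos: [0.4882, 0.1654, 0.1544]
eef_rot: [1.0, 0.022, -0.007, -0.0]
ft_force: [0.7, -0.4, -5.1]
width: 0.0562
T [ 0.008 -0.076  0.052] F [ 0.7  -0.45 -5.11] j [ 0.32  0.26 -0.83  1.8   0.2   1.18 -2.1 ] [ 1.     0.022 -0.007 -0.   ]
T [ 0.031  0.004 -0.009] F [-0.    0.47 -3.69] j [ 0.32  0.26 -0.83  1.8   0.2   1.18 -2.1 ] [ 1.     0.021 -0.008 -0.   ]
T [ 0.004 -0.011  0.037] F [ 0.17 -0.09 -3.7 ] j [ 0.32  0.26 -0.83  1.8   0.2   1.18 -2.1 ] [ 1.     0.021 -0.009 -0.   ]
T [ 0.03   0.013 -0.018] F [ 0.55  0.27 -6.05] j [ 0.32  0.27 -0.83  1.8   0.2   1.18 -2.1 ] [ 1.     0.021 -0.009 -0.001]
```

Red also shows no shift (+0.01 to −0.02), so it's a bar. I'll put it down and do the same test on green to confirm.

```bash
python3 -m inch '{"translation":[[0,0,-0.4],[0.02,0.01,-0.8],[0.02,0.01,-1],[0.02,0.01,-1]],"rot":[[0,0,0],[0,0,0],[0,0,0],[0,0,0]],"jaw":[50,50,50,50]}'
python3 -m inch '{"translation":[[0,0,-0.12],[0,0,-0.25],[0,0,-0.26],[0,0,-0.27],[0,0,-0.27],[0,0,-0.27],[0,0,-0.27]],"rot":[[0,0,0],[0,0,0],[0,0,0],[0,0,0],[0,0,0],[0,0,0],[0,0,0]],"jaw":[50,50,50,50,87,87,87]}'
python3 -m inch '{"translation":[[0,0,0.4],[0,0,0.8],[0,0,0.9],[-0.02,0.4,1],[-0.03,0.8,1],[-0.05,1,1],[-0.05,1,1]],"rot":[[0,0,0],[0,-0.015,0],[0,-0.015,0],[0,-0.015,0],[0,-0.015,0],[0,-0.015,0],[0,-0.015,0]],"jaw":[87,87,87,87,87,87,87]}'
python3 - <<'E'
from h import *
s=r.read_state(); im=eyes.camera('wrist'); C=cam('wrist',s)
cv2.imwrite('pics/w3.png',im); print(s['time'],s['ee_pos'],np.round(s['joint_positions'],2))
for col in ('red','green'):
    for c in blobs(im,col,(0,0,640,400),1500,smin=80): print(col,cv2.boundingRect(c),rect(C,c,.059))
E
```

```text
time: 13.4
ee_pos: [0.4888, 0.1656, 0.0512]
eef_rot: [1.0, 0.021, -0.012, -0.001]
ft_force: [-0.1, -0.4, -3.7]
width: 0.0559
time: 14.1
ee_pos: [0.4893, 0.1657, 0.0245]
eef_rot: [1.0, 0.021, -0.012, -0.001]
ft_force: [0.3, 0.0, 0.2]
width: 0.0722
time: 14.8
ee_pos: [0.483, 0.2692, 0.1244]
eef_rot: [1.0, 0.023, -0.004, -0.001]
ft_force: [-0.4, -0.3, 0.2]
width: 0.087
14.8 [0.48303007 0.26923949 0.12442935] [ 0.11  0.39 -0.84  1.75  0.31  1.15 -2.34]
red (406, 107, 135, 190) ((497.98968505859375, 173.14405822753906), (125.4642333984375, 70.92569732666016), 2.4913408756256104)
green (252, 116, 95, 180) ((490.789794921875, 277.3795471191406), (120.2759780883789, 55.2269172668457), 2.642754316329956)
```

```bash
python3 -m inch '{"translation":[[0.02,0.09,-0.2],[0.02,0.09,-0.6],[0.02,0.09,-0.95],[0.02,0.09,-0.96],[0.02,0.09,-0.97],[0.02,0.09,-0.97],[0.02,0.09,-0.97],[0.02,0.09,-0.97],[0.02,0.09,-0.97]],"rot":[[0,0,0],[0,0,0],[0,0,0],[0,0,0],[0,0,0],[0,0,0],[0,0,0],[0,0,0],[0,0,0]],"jaw":[87,87,87,87,50,50,50,50,50]}'
python3 -m inch '{"translation":[[0,0,0.1],[0,0,0.4],[0,0,0.8],[0,0,1],[0,0,1],[0,0,1]],"rot":[[0,0,0],[0,0,0],[0,0,0],[0,0,0],[0,0,0],[0,0,0]],"jaw":[50,50,50,50,50,50]}'
python3 rd.py
for i in 1 2 3; do python3 -m inch '{"translation":[[0,0,0]],"rot":[[0,0,0]],"jaw":[50]}' >/dev/null; python3 rd.py; done
python3 -m inch '{"translation":[[0,0,0.1],[0,0,0.2],[0,0,0.3],[0,0,0.3],[0,0,0.3],[0,0,0.3],[0,0,0.3],[0,0,0.3],[0,0,0.3],[0,0,0.3],[0,0,0.3],[0,0,0.3],[0,0,0.3],[0,0,0.3]],"rot":[[0,0.04,0],[0,0.08,0],[0,0.12,0],[0,0.16,0],[0,0.2,0],[0,0.24,0],[0,0.28,0],[0,0.32,0],[0,0.36,0],[0,0.4,0],[0,0.42,0],[0,0.42,0],[0,0.42,0],[0,0.42,0]],"jaw":[50,50,50,50,50,50,50,50,50,50,50,50,50,50]}'
python3 rd.py
python3 -m inch '{"translation":[[0,0,0],[0,0,0],[0,0,0],[0,0,0],[0,0,0],[0,0,0],[0,0,0],[0,0,0],[0,0,0]],"rot":[[0,-0.06,0],[0,-0.12,0],[0,-0.18,0],[0,-0.24,0],[0,-0.3,0],[0,-0.36,0],[0,-0.42,0],[0,-0.42,0],[0,-0.42,0]],"jaw":[50,50,50,50,50,50,50,50,50]}'
python3 rd.py
for i in 1 2 3; do python3 -m inch '{"translation":[[0,0,0]],"rot":[[0,0,0]],"jaw":[50]}' >/dev/null; python3 rd.py; done
```

```text
time: 15.75
ee_pos: [0.4863, 0.2766, 0.0282]
eef_rot: [1.0, 0.022, -0.003, -0.001]
ft_force: [-0.3, -3.1, 9.5]
width: 0.0557
time: 16.35
ee_pos: [0.4861, 0.2762, 0.1278]
eef_rot: [1.0, 0.022, -0.003, -0.001]
ft_force: [-0.3, -0.1, -4.4]
width: 0.0559
T [-0.034 -0.073  0.038] F [-0.27 -0.1  -4.38] j [ 0.1   0.4  -0.84  1.73  0.32  1.16 -2.36] [ 1.     0.022 -0.003 -0.001]
T [ 0.014 -0.126 -0.037] F [-0.7   0.32 -5.75] j [ 0.1   0.4  -0.84  1.73  0.32  1.16 -2.36] [ 1.     0.022 -0.004 -0.   ]
T [ 0.057 -0.078 -0.023] F [ 0.95 -0.05 -4.04] j [ 0.1   0.4  -0.84  1.73  0.32  1.16 -2.36] [ 1.     0.022 -0.005  0.   ]
T [-0.031 -0.066 -0.001] F [-0.05  0.78 -3.22] j [ 0.1   0.4  -0.84  1.73  0.32  1.16 -2.36] [ 1.     0.022 -0.006  0.   ]
time: 18.05
ee_pos: [0.4838, 0.2748, 0.154]
eef_rot: [0.974, 0.022, -0.224, -0.004]
ft_force: [0.1, 0.2, -3.4]
width: 0.0557
T [ 0.022 -0.814 -0.006] F [ 0.13  0.22 -3.37] j [ 0.05  0.69 -0.81  1.37  0.19  1.63 -2.26] [ 0.974  0.022 -0.224 -0.004]
time: 18.95
ee_pos: [0.4836, 0.2746, 0.1545]
eef_rot: [1.0, 0.023, -0.006, 0.001]
ft_force: [-0.2, -0.4, -3.7]
width: 0.0554
T [0.021 0.016 0.033] F [-0.25 -0.43 -3.66] j [ 0.11  0.37 -0.86  1.7   0.29  1.22 -2.34] [ 1.     0.023 -0.006  0.001]
T [-0.019  0.053 -0.031] F [ 0.27 -0.16 -3.57] j [ 0.11  0.37 -0.85  1.7   0.29  1.22 -2.34] [ 1.     0.022 -0.007  0.001]
T [0.021 0.027 0.025] F [-0.82 -0.2  -3.83] j [ 0.12  0.37 -0.85  1.7   0.29  1.22 -2.34] [ 1.     0.022 -0.008  0.001]
T [ 0.046  0.009 -0.013] F [ 0.08  0.36 -4.59] j [ 0.12  0.37 -0.85  1.7   0.29  1.22 -2.34] [ 1.     0.022 -0.008  0.001]
```

Green shifted (−0.086 to +0.026 N m, about +0.11), and its moment before tilting was off towards the mouth. The offcut is in green. I'll raise it mouth-up about 18° and carry it over the green tray at (0.622,−0.046).

```bash
python3 -m inch '{"translation":[[0,0,0.3],[0,0,0.6],[0,0,0.9],[0,0,0.9],[0,0,0.9]],"rot":[[0,0.08,0],[0,0.16,0],[0,0.24,0],[0,0.3,0],[0,0.3,0]],"jaw":[50,50,50,50,50]}'
python3 -m inch '{"translation":[[0.1,-0.3,0],[0.3,-0.65,0],[0.5,-1,0]],"rot":[[0,0,0],[0,0,0],[0,0,0]],"jaw":[50,50,50]}'
python3 -m inch '{"translation":[[0.3,-0.5,0],[0.6,-1,0]],"rot":[[0,0,0],[0,0,0]],"jaw":[50,50]}'
python3 -m inch '{"translation":[[0.3,-0.5,0],[0.6,-1,0],[0.6,-1,0]],"rot":[[0,0,0],[0,0,0],[0,0,0]],"jaw":[50,50,50]}'
```

```text
time: 19.75
ee_pos: [0.486, 0.2734, 0.243]
eef_rot: [0.986, 0.02, -0.166, -0.003]
ft_force: [-0.3, -0.6, -4.5]
width: 0.056
time: 20.05
ee_pos: [0.5361, 0.1724, 0.2423]
eef_rot: [0.986, 0.021, -0.165, -0.003]
ft_force: [0.9, 0.1, -3.4]
width: 0.0559
time: 20.25
ee_pos: [0.5875, 0.086, 0.2419]
eef_rot: [0.986, 0.022, -0.164, -0.002]
ft_force: [0.8, -0.5, -3.8]
width: 0.0558
time: 20.55
ee_pos: [0.649, -0.0201, 0.2403]
eef_rot: [0.986, 0.018, -0.164, -0.001]
ft_force: [0.4, 0.1, -3.8]
width: 0.056
```

```bash
python3 -m inch '{"translation":[[0.3,-0.1,0],[0.5,-0.2,0],[0.68,-0.24,-0.2],[0.68,-0.24,-0.5],[0.68,-0.24,-0.6],[0.68,-0.24,-0.6]],"rot":[[0,0,0],[0,-0.08,0],[0,-0.16,0],[0,-0.24,0],[0,-0.3,0],[0,-0.3,0]],"jaw":[50,50,50,50,50,50]}'
python3 - <<'E'
from h import *
s=r.read_state(); im=eyes.camera('wrist'); t=eyes.camera('top')
cv2.imwrite('pics/w4.png',np.hstack([im,cv2.resize(t[120:280,270:526],(640,400))])[:, :]) 
v=np.vstack([cv2.resize(im,(480,300)),cv2.resize(t[120:260,280:504],(480,300))]);cv2.imwrite('pics/v4.png',v)
C=cam('wrist',s)
for P in ([.622,-.046,.045],[.566,-.102,.045],[.678,-.102,.045],[.566,.01,.045],[.678,.01,.045]): print(P,proj(C,[P]).round()*.75,(proj(cam('top'),[P])-[280,120])*480/224+[0,300])
E
```

```text
time: 21.15
ee_pos: [0.7146, -0.0444, 0.1781]
eef_rot: [1.0, 0.019, -0.009, 0.002]
ft_force: [0.2, 0.0, -4.4]
width: 0.0554
[0.622, -0.046, 0.045] [[232.5  218.25]] [[195.80098755 399.87024927]]
[0.566, -0.102, 0.045] [[274.5 258. ]] [[229.87917969 430.00838378]]
[0.678, -0.102, 0.045] [[282.75 177.  ]] [[226.1389364 368.0722602]]
[0.566, 0.01, 0.045] [[186.75 255.75]] [[165.11393127 432.04001992]]
[0.678, 0.01, 0.045] [[184.5 174. ]] [[162.29696199 370.21865888]]
```

View pics/v4.png

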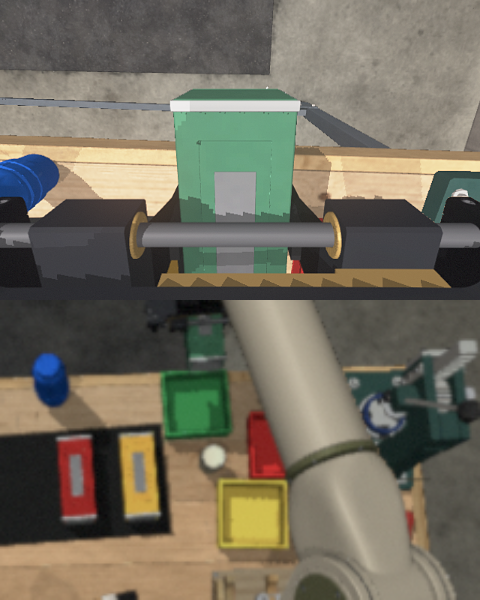

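The crops show the tin held level beyond the green tray, whose rim corners match the prediction ((162,371)–(231,437) in the top half-picture). Now descend, then pivot about the mouth edge.

```bash
python3 -m inch '{"translation":[[0.01,0,-0.3],[0.02,0,-0.6],[0.02,0,-0.85],[0.02,0,-0.9],[0.02,0,-0.9]],"rot":[[0,0,0],[0,0,0],[0,0,0],[0,0,0],[0,0,0]],"jaw":[50,50,50,50,50]}'
python3 -m inch '{"translation":[[-0.02,0,0.05],[-0.05,0,0.1],[-0.08,0,0.16],[-0.12,0,0.2],[-0.17,0,0.25],[-0.22,0,0.3],[-0.28,0,0.34],[-0.34,0,0.38],[-0.4,0,0.4],[-0.46,0,0.42],[-0.5,0,0.43],[-0.5,0,0.43],[-0.5,0,0.43],[-0.5,0,0.43],[-0.5,0,0.43],[-0.5,0,0.43]],"rot":[[0,-0.08,0],[0,-0.16,0],[0,-0.24,0],[0,-0.34,0],[0,-0.44,0],[0,-0.53,0],[0,-0.62,0],[0,-0.71,0],[0,-0.8,0],[0,-0.88,0],[0,-0.92,0],[0,-0.92,0],[0,-0.92,0],[0,-0.92,0],[0,-0.92,0],[0,-0.92,0]],"jaw":[50,50,50,50,50,50,50,50,50,50,50,50,50,50,50,50]}'
python3 rd.py
python3 -c "
from h import *
a=eyes.camera('side')[180:300,260:440];cv2.imwrite('pics/v5.png',cv2.resize(a,None,fx=4,fy=4))"
```

```text
time: 21.75
ee_pos: [0.7191, -0.0441, 0.0909]
eef_rot: [1.0, 0.018, -0.009, 0.002]
ft_force: [0.3, 0.3, -3.4]
width: 0.0556
time: 23.35
ee_pos: [0.6713, -0.052, 0.1752]
eef_rot: [0.907, 0.022, 0.421, 0.002]
ft_force: [-0.0, -0.6, -1.1]
width: 0.0557
T [-0.036  1.137 -0.02 ] F [-0.01 -0.6  -1.14] j [ 0.89  0.16 -0.89  2.14  1.17  0.07 -2.6 ] [0.907 0.022 0.421 0.002]
```

View pics/v5.png

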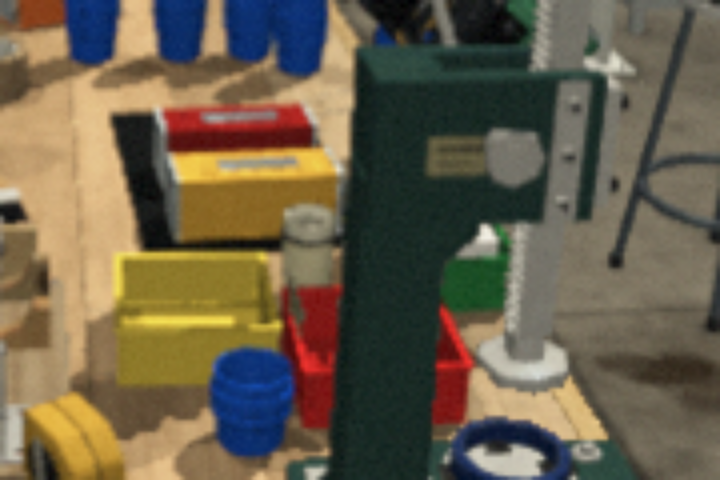

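The weight on the wrist fell to about 1.1 N, so the offcut has left the tin. In the side crop the press hides most of the green tray (a white patch at (485,240)), so I'll back off and look from above.

```bash
python3 -m inch '{"translation":[[0,0,0.2],[0,0,0.4],[0,0,0.6],[0,0,0.7],[0,0,0.7],[0,0,0.7],[0,0,0.7],[0,0,0.7]],"rot":[[0,0.05,0],[0,0.15,0],[0,0.28,0],[0,0.42,0],[0,0.56,0],[0,0.7,0],[0,0.82,0],[0,0.82,0]],"jaw":[50,50,50,50,50,50,50,50]}'
python3 -c "
from h import *
t=eyes.camera('top')[130:250,270:450];cv2.imwrite('pics/v6.png',cv2.resize(t,None,fx=4,fy=4,interpolation=cv2.INTER_CUBIC))"; python3 rd.py
```

```text
time: 24.2
ee_pos: [0.6714, -0.0518, 0.245]
eef_rot: [1.0, 0.02, 0.011, -0.007]
ft_force: [1.0, -0.9, -0.2]
width: 0.056
T [-0.271  0.608  0.002] F [-5.89 -2.19 -3.52] j [ 0.68  0.65 -1.07  1.27  0.55  1.52 -1.84] [ 1.     0.021  0.003 -0.008]
```

View pics/v6.png

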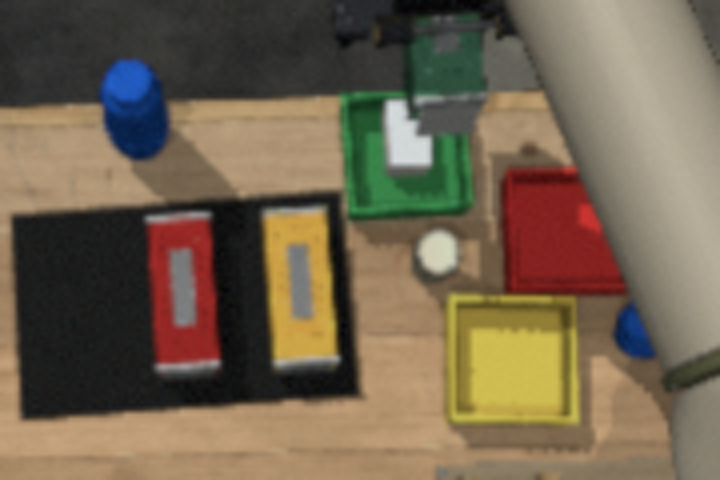

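The white offcut lies in the green tray at (410,135), and everything else stands as before. Returning the empty tin to its place on the mat.

```bash
python3 -m inch '{"translation":[[-0.2,0.3,0],[-0.4,0.65,0],[-0.6,1,0]],"rot":[[0,0,0],[0,0,0],[0,0,0]],"jaw":[50,50,50]}'
python3 -m inch '{"translation":[[-0.3,0.5,0],[-0.6,1,0]],"rot":[[0,0,0],[0,0,0]],"jaw":[50,50]}'
python3 -m inch '{"translation":[[-0.3,0.5,0],[-0.6,1,0],[-0.6,1,0],[-0.6,1,0]],"rot":[[0,0,0],[0,0,0],[0,0,0],[0,0,0]],"jaw":[50,50,50,50]}'
python3 rd.py
```

```text
time: 24.55
ee_pos: [0.6106, 0.0517, 0.2411]
eef_rot: [1.0, 0.022, 0.003, -0.009]
ft_force: [0.6, 0.5, -0.6]
width: 0.0555
time: 24.75
ee_pos: [0.5592, 0.1374, 0.2405]
eef_rot: [1.0, 0.022, 0.002, -0.009]
ft_force: [1.8, 1.3, -0.8]
width: 0.0556
time: 25.15
ee_pos: [0.4967, 0.2416, 0.2408]
eef_rot: [1.0, 0.025, 0.002, -0.009]
ft_force: [0.5, -1.3, -1.1]
width: 0.0559
T [ 0.019 -0.007 -0.001] F [ 0.51 -1.27 -1.09] j [ 0.47  0.41 -1.24  1.61  0.38  1.39 -2.33] [ 1.     0.025  0.002 -0.009]
```

```bash
python3 -m inch '{"translation":[[-0.1,0.3,-0.2],[-0.11,0.35,-0.6],[-0.11,0.35,-1],[-0.11,0.35,-1]],"rot":[[-0.015,0.01,0],[-0.015,0.01,0],[-0.015,0.01,0],[-0.015,0.01,0]],"jaw":[50,50,50,50]}'
python3 -m inch '{"translation":[[0,0,-0.3],[0,0,-0.6],[0,0,-0.85],[0,0,-0.9],[0,0,-0.9]],"rot":[[0,0,0],[0,0,0],[0,0,0],[0,0,0],[0,0,0]],"jaw":[50,50,50,50,50]}'; python3 rd.py
```

```text
time: 25.55
ee_pos: [0.4839, 0.2744, 0.1358]
eef_rot: [1.0, 0.025, -0.007, 0.0]
ft_force: [-0.0, -0.7, -1.4]
width: 0.0554
time: 26.05
ee_pos: [0.4847, 0.2743, 0.0469]
eef_rot: [1.0, 0.025, -0.007, 0.0]
ft_force: [0.5, -1.1, -0.7]
width: 0.0555
T [ 0.031 -0.062 -0.011] F [ 0.5  -1.08 -0.69] j [ 0.24  0.62 -1.05  1.79  0.59  1.1  -2.54] [ 1.     0.025 -0.007  0.   ]
```

```bash
python3 -m inch '{"translation":[[0,0,-0.1],[0,0,-0.17],[0,0,-0.19],[0,0,-0.19],[0,0,-0.19],[0,0,-0.19],[0,0,-0.19],[0,0,-0.19]],"rot":[[0,0,0],[0,0,0],[0,0,0],[0,0,0],[0,0,0],[0,0,0],[0,0,0],[0,0,0]],"jaw":[50,50,50,50,87,87,87,87]}'
python3 -m inch '{"translation":[[0,0,0.3],[0,0,0.7],[0,0,1],[0,0,1]],"rot":[[0,0,0],[0,0,0],[0,0,0],[0,0,0]],"jaw":[87,87,87,87]}'
python3 -m inch '{"translation":[[0,0,0.5],[-0.3,0,1],[-0.5,0,1],[-0.6,0,1],[-0.6,0,1],[-0.6,0,1],[-0.6,0,1]],"rot":[[0,0,0],[0,0,0],[0,0,0],[0,0,0],[0,0,0],[0,0,0],[0,0,0]],"jaw":[87,87,87,87,87,87,87]}'
python3 - <<'E'
from h import *
s=r.read_state();w=eyes.camera('wrist');t=eyes.camera('top')
cv2.imwrite('pics/v7.png',np.vstack([cv2.resize(w,(480,300)),cv2.resize(t[130:250,260:452],(480,300))]))
C=cam('wrist',s)
for col in ('red','green','yellow'):
    for c in blobs(w,col,(0,0,640,400),1500,smin=80): print(col,cv2.boundingRect(c),rect(C,c,.059))
E
```

```text
time: 26.85
ee_pos: [0.4847, 0.2744, 0.0279]
eef_rot: [1.0, 0.025, -0.007, 0.0]
ft_force: [0.7, -0.1, -0.3]
width: 0.0799
time: 27.25
ee_pos: [0.4862, 0.276, 0.1319]
eef_rot: [1.0, 0.025, -0.004, -0.001]
ft_force: [0.3, -0.5, 0.3]
width: 0.0866
time: 27.95
ee_pos: [0.427, 0.2752, 0.2309]
eef_rot: [1.0, 0.024, -0.005, -0.001]
ft_force: [0.1, -1.0, -0.3]
width: 0.087
red (392, 32, 95, 159) ((491.26568603515625, 171.2240447998047), (133.65420532226562, 68.4592514038086), 2.637734889984131)
green (285, 37, 68, 156) ((483.54736328125, 273.2036437988281), (132.15008544921875, 55.09946060180664), 2.7370898723602295)
yellow (520, 36, 100, 158) ((493.4588928222656, 58.20323944091797), (132.99591064453125, 56.080867767333984), 2.3805882930755615)
```

View pics/v7.png

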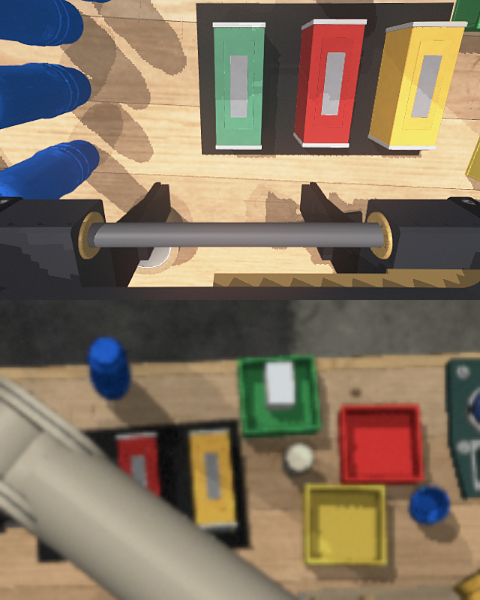

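All three tins lie on the mat, the offcut is in the green tray, the other trays are empty and the bystanders are where they were. Handing in.

```bash
python3 -c "
from bench import r
print(r.close_job())"
```

```text
the job is handed in; nothing more can be done
None
```

The offcut was in the green tin. I tipped it into the green tray, put all three tins back on the mat and handed the job in at about 28 s of the 72 s allowed; no verdict was reported.

- **Finding the offcut:** I lifted each tin, tilted it mouth up about 25° and compared the wrist moment at level before and after. Yellow and red changed by about 0.03 N m or less, within the noise. Green changed by about +0.11 N m, near the expected 0.13.
- **Pour:** The arm reached its joint limits (joints 6 and 7), so the tilt stopped at about 50° instead of 55° and the tin was about 45 mm higher than planned. The offcut came out anyway: the weight on the wrist fell from about 4 N to 1.1 N.
- **Last checks:** The top view shows the offcut lying flat in the green tray, near its far wall, and the red and yellow trays empty. The wrist view shows the three tins on the mat within a few millimetres of where they started. The bottles, cartridge and cup look unmoved, and the gripper was clear of everything.
- **Not checked directly:** I judged the final tray and mat forces only from the pictures and the wrist weights. One wrist reading of about 6 N came while the arm was swinging back from the pour, and the next readings were normal.

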